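# Clear the microscope stage and hold the plate clamp open

## Task

Pieces of a broken glass disc lie on the black microscope stage where the next culture plate goes: push all of them off the stage into the orange tray with the yellow scraper block, never touching the glass with the gripper itself, and stand the scraper back upright on the bench. Then take the blue tab of the spring clamp, draw the jaw back until its white pointer is level with the line on the red index, and keep it there against the spring for a colleague to load the plate: finish while still holding it. Leave the slide box, the culture plate, the oil bottle and the tissue jar where they stand.

Things in the scene. Friction and masses are not known exactly. Their poses are not given: they have to be found in the camera images.
- stage: Microscope stage fixed to the bench: white casting under a black plate 270 (x) x 240 (y) mm, its top 45 mm above the bench. Origin: centre of its underside, on the bench. Its x axis runs from the clamp's blue tab (-x, the end near the robot) to the far stop rail (+x). Two drive knobs stand out 40 mm low on its -y side, near the tab end.
- seat (a point): Centre of the plate's seat, on the black plate's top, 61 mm to stage +x of the stage's centre. The seat is a flat channel along stage y between the jaw (face 48 mm to -x at rest) and the far stop rail (face 49 mm to +x; 110 mm long, 10 mm high). It is open at both ends, out over the plate's edges 120 mm to either side. The ring inlaid in it is flush.
- clamp: The spring clamp's slide: steel jaw 116 mm long (y), 12 thick, 14 high, on a flat carriage with an upright blue pull tab at its rear. Pulled to stage -x it opens, 0 to 55 mm; springs draw it back (about 4 N at rest, 120 N/m more: 7 to 9.5 N at the index). Axes as the stage's; at rest its origin is at the stage's centre, on the plate's top.
- clamp_tab (a point): Centre of the top edge of the blue pull tab, 95 mm above the bench. Tab: 34 mm wide (y), 10 thick (x), standing 41 mm above the carriage. Guide rails 12 mm high above the plate run 31 to 42 mm to each side of its centre line, spring barrels 13 mm high outside them; a bridge 16 mm high crosses the slide 28 mm in front (+x) of the tab at rest. Nothing stands behind it.
- clamp_pointer (a point): Tip of the small white pointer at the stage +y end of the jaw, in the middle of the jaw's thickness, 56 mm above the bench. Moves with the clamp.
- index: Red rider 8 x 14 x 7 mm with a white line across its top, on the rule beside the jaw's +y end; only a mark, it stops nothing. Axes as the stage's; origin under the line. The clamp is at the mark when pointer and this origin have the same position along stage x; at rest the pointer is 24 to 42 mm further to +x.
- scraper: Yellow scraper block, loose, 0.11 to 0.18 kg, standing on its foot. Foot 76 (x) x 30 (y) mm and 14 mm high with a dark rubber blade in its middle; upright grip 46 (x) x 20 (y) mm, its top 75 mm above the underside. Origin: centre of its underside.
- tray: Orange open waste tray, fixed, 132 (x) x 96 (y) x 32 mm high outside, walls 3 mm, beside the stage at one end of the channel (stage +y or -y, it varies), 3 mm off the black plate's edge and centred on the channel. Origin: centre of its underside; axes as the stage's.
- shard0: White glass fragment, about 30 x 22 mm and 6 mm thick, 11 g, lying in the seat. Origin: centre of its underside.
- shard1: White glass fragment like shard0.
- shard2: White glass fragment like shard0.
- slide_box: Closed grey slide box, 126 x 88 x 36 mm high, beside the stage at the channel's other end. To be left alone.
- culture_plate: Clear lidded culture plate, 128 (x) x 86 (y) x 24 mm, on the bench to the left. To be left alone.
- oil_bottle: Small amber bottle, 34 mm across, 75 mm high. To be left alone.
- tissue_jar: Jar with white cap, 60 mm across, 70 mm high. To be left alone.
There are look-alikes about, which are no part of the job. Of the things that look like the scraper, the smallest one is meant.

How it is judged:
By the outcome, as a careful person would: the job done as asked, in the order asked, and still so for the second after the job is handed in, while the arm keeps its last pose, push and grip.
It also fails if it takes over 64 s, if anything falls off the work surface, if the arm or the gripper's body presses on something with over 40 N, if the wrist force passes 120 N, or if a joint passes its speed limit or range.

## Robot

A 6-joint arm with a two-finger parallel gripper is mounted at the origin on the work surface. World frame = base frame: x ahead of the robot, y to its left, z up, the work surface at z = 0. Lengths are in mm, angles in rad, forces in N, time in s.
With the tool pointing down it reaches from about 350 to 975 mm from the base axis. Payload 7.1 kg.
Tool frame: the origin (TCP) lies between the finger pads; the fingertips stand 19 mm ahead of it and the grasp point (between the pads) is the TCP (ctrl.tcp_to_tips is the distance from the TCP to the fingertips, in mm); z points along the fingers, y is the line along which they close (so a half turn about z gives the same grasp; the last joint's range is limited). The gripper opens to 88 mm and grips with 3 to 60 N. Pads are 20 mm wide; open, the fingers measure 115 mm over their backs; the gripper's body (75 mm by 178 mm) begins 61 mm behind the grasp point.
Start: joints at [-1.337, 0.423, 1.63, -0, 1.089, -0.019], TCP at [156.341, -605.113, 241.675] pointing down, gripper open.
Joint ranges: [-3, 3], [-0.9, 2.11], [0.09, 2.58], [-1.31, 4.45], [0.11, 2.69], [-2.54, 2.54]. Speed limits (rad/s): [2.39, 2.39, 3.01, 3.14, 3.14, 3.14].

## Interface

Orientations are given as a rotation vector (axis times angle).
In Python, from workcell import status, optics, ctrl gives the robot as it stands. The module is installed in compiled form; this text tells all that it offers.
- The arm moves only by the shell command python3 -m inch 'ROWS'. ROWS is JSON, a list that holds one entry, the list of rows, each a list of 7 numbers: the shift along the tool's x, y, z in mm, then the turn, a rotation vector about the tool's x, y, z in rad, then the opening in per cent of the stroke, from 0 (shut) to 100 (fully open). A call has 1 to 20 rows; each row is the pose to reach, as a shift and turn from the pose commanded when the call began, along the tool's axes at that moment; what a row does not reach only later rows make up. A row lasts 1/10 s, in which the tool goes at most 50 mm and 8.59 degrees, less where a joint would pass 70% of its speed; a pose out of reach is approached as far as the arm can. A call with a gripper value outside its range is refused whole. The fingers move at their own pace and stop on an object; the grip force is fixed at half the most. Time passes only in rows, so rows that repeat a pose let the fingers close. It gives the time, the measured TCP pose, the force, the opening and the grip force at its end, in the units of the state.
- status.get_obs(): the state, without advancing time (a new reading comes with each control period).
- optics.get_image(name): name is "scene" or "top"; returns a dict with "frame" (420x560x3 uint8, red, green, blue), "fx", "fy", "cx", "cy" (pixels), "rvec" (rotation vector, rad) and "tvec" (3), from world to camera coordinates, as OpenCV has them. Camera axes: x right, y down, z forward; pixel columns grow to the right and rows downward; lengths in mm; the calibration is good to about 2 mm. A picture is of the moment at which its call begins. There is no depth.
- ctrl.close_job(): hands the job in; it is judged then, once.
The state is a dict: "t": time; "qpos": joint angles; "qvel": joint speeds; "joint_torque": joint torques, N m; "ee_pos": TCP position; "orientation": TCP orientation; "ft_force": force on the tool from outside, world axes, zero at the start; "moment": the same for the moment, N m; "width": finger opening in mm; "grasp_force": force on a finger pad.
Only numpy, scipy, OpenCV 4.12 (cv2) and the standard library are available. Lean on these libraries where they do the work, as an engineer would, in place of code of your own. Each camera call takes 0.05 s, during which the arm holds its last target. There are 200 camera calls.

## Working session

There is one attempt and no reset: what is moved stays moved. The work goes in short steps, Python scripts to look and compute and a shell command to move; the robot and the scene stay as the last step left them, time stands still between calls to the robot, and variables do not carry over. Pictures are saved under pics/ and viewed, at most 10 in all, crops included, and the job is handed in when it is done.

```bash
mkdir -p pics; cat > h.py <<'E'
import numpy as np,cv2
from workcell import status,optics,ctrl
def K(i): return np.array([[i['fx'],0,i['cx']],[0,i['fy'],i['cy']],[0,0,1.]])
def grab(n,f=None):
    i=optics.get_image(n)
    if f: cv2.imwrite('pics/'+f,i['frame'][:,:,::-1])
    np.save('pics/%s.npy'%n,i,allow_pickle=True); return i
def load(n): return np.load('pics/%s.npy'%n,allow_pickle=True).item()
def back(i,u,v,z):
    R=cv2.Rodrigues(np.array(i['rvec'],float))[0];t=np.array(i['tvec'],float).ravel()
    d=R.T@np.linalg.inv(K(i))@np.array([u,v,1.]);c=-R.T@t
    return c+d*(z-c[2])/d[2]
def proj(i,p): return cv2.projectPoints(np.array([p],float),np.array(i['rvec'],float),np.array(i['tvec'],float),K(i),None)[0].ravel()
E
python3 - <<'E'
from h import *
for n in('scene','top'):
    i=grab(n); cv2.imwrite('pics/%s1.png'%n,cv2.resize(i['frame'][:,:,::-1],(800,600),interpolation=cv2.INTER_CUBIC))
    print(n,i['fx'],i['tvec'],i['rvec'])
print(status.get_obs())
E
```

```text
scene 425.2102742727528 [   7.1481394  -310.58115297 1426.24419905] [ 1.78503587  1.81903894 -0.69751223]
top 473.724322787512 [ -15.38199383  531.8193098  1407.71145678] [ 2.19318241 -2.17438329  0.11690297]
{'t': 0.1, 'qpos': array([-1.33704219e+00,  4.23769823e-01,  1.63055614e+00, -1.56374356e-05,
        1.08861588e+00, -1.89998128e-02]), 'qvel': array([ 0.00173574, -0.000549  , -0.00191093, -0.00065455,  0.00022404,
        0.00046117]), 'joint_torque': array([-5.62761470e-04, -5.45611310e+01, -2.74324536e+01,  6.45053596e-02,
        1.87896041e-02, -2.79119575e-05]), 'ee_pos': array([ 156.21105376, -604.69714243,  240.99861383]), 'orientation': array([-3.11520792e+00, -3.95811413e-01,  2.48650909e-04]), 'ft_force': array([0.21541426, 0.20080279, 0.52769231]), 'moment': array([-0.04180468, -0.02971441, -0.00042564]), 'grasp_force': 0.0, 'width': 87.84758947478511}
```

View pics/top1.png

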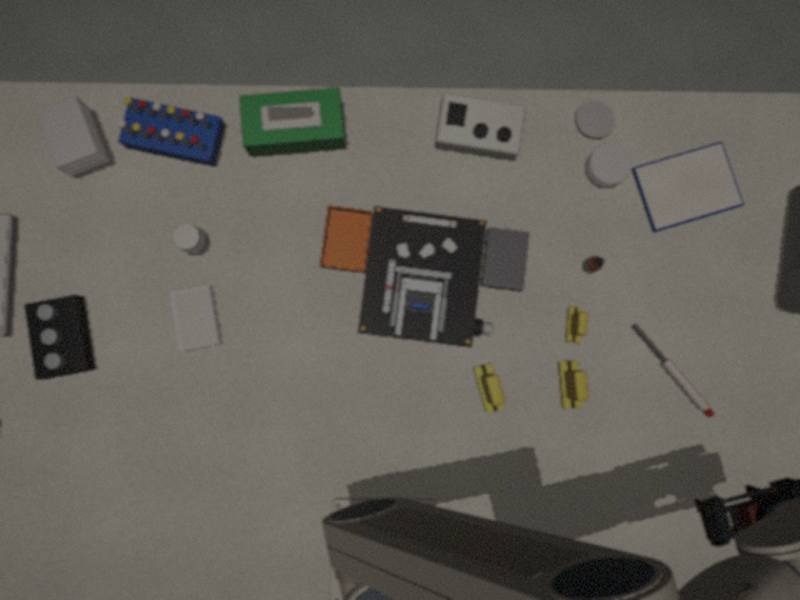

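View pics/scene1.png

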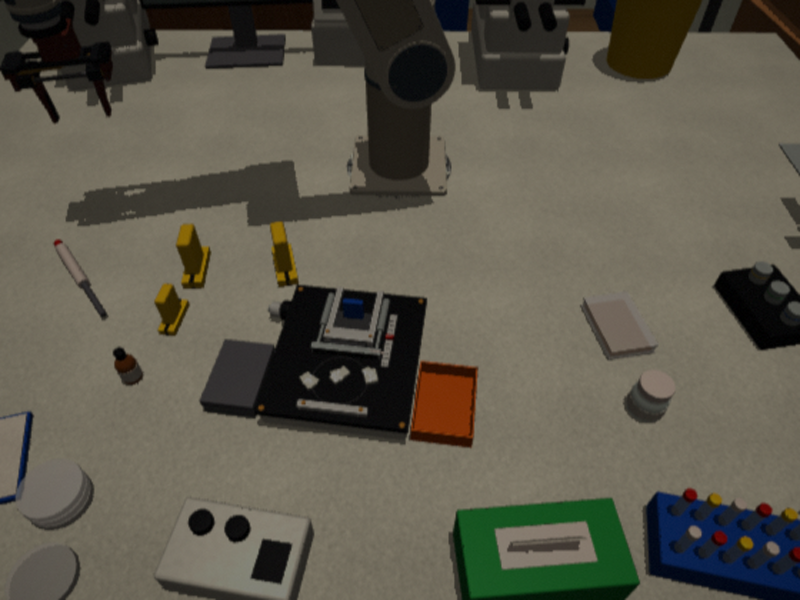

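The stage is at about (425,275) in the top view, scaled to 800 px wide. The tray is on its left (+y), and the smallest scraper is at (576,324). I'll crop closer to measure.

```bash
python3 - <<'E'
from h import *
i=load('top'); c=i['frame'][140:290,220:430,::-1]
c=cv2.convertScaleAbs(cv2.resize(c,(798,570),interpolation=cv2.INTER_CUBIC),alpha=1.5)
cv2.imwrite('pics/crop1.png',c)
E
```

```text
(no output)
```

View pics/crop1.png

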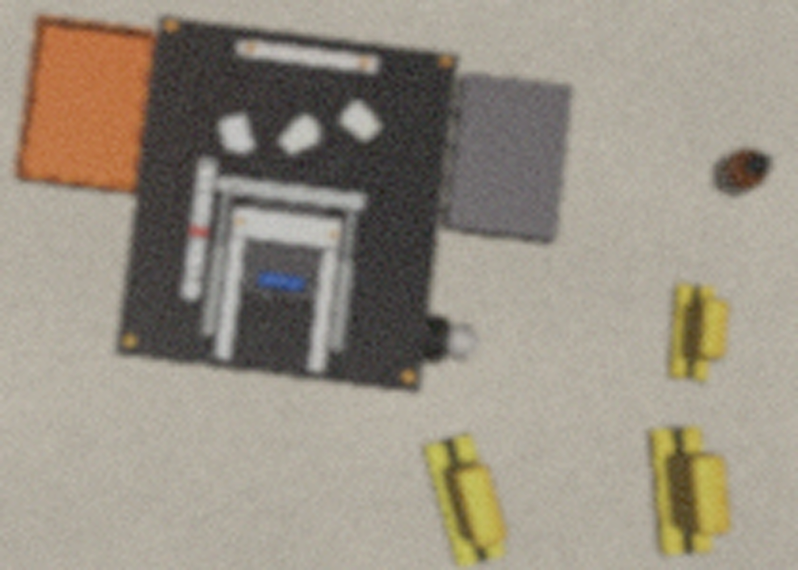

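```bash
cat > m.py <<'E'
from h import *
i=load('top')
f=lambda u,v,z: back(i,220+(u+.5)/3.8-.5,140+(v+.5)/3.8-.5,z)
C=np.array([f(*c,45) for c in((161,17),(457,56),(418,390),(118,351))])
c=C.mean(0)
ex=(C[0]+C[1]-C[2]-C[3]);ey=(C[0]+C[3]-C[1]-C[2])
print('lens',np.linalg.norm(ex)/2,np.linalg.norm(ey)/2)
a=np.arctan2(ex[1],ex[0]);b=np.arctan2(-ey[0],ey[1]);th=(a+b)/2
print('stage',c,a,b)
R=np.array([[np.cos(th),-np.sin(th)],[np.sin(th),np.cos(th)]])
S=lambda p:(p[:2]-c[:2])@R
for n,u,v,z in(('sh',238,132,50),('sh',300,134,50),('sh',360,121,50),('idx',199,231,52),('tab',282,282,95),('jaw-y',365,201,59),('jaw+y',219,184,59),('rail',308,57,55),('traycorner',40,16,32),('traycorner',17,180,32),('box',570,86,36)):
  p=f(u,v,z);print(n,p.round(1),S(p).round(1))
F=[f(*q,14) for q in((676,285),(711,286),(706,380),(670,377))]
print('foot',np.mean(F,0),[np.round(q[:2],1) for q in F])
G=[f(*q,75) for q in((708,298),(730,300),(727,360),(703,358))]
print('grip',np.mean(G,0),[np.round(q[:2],1) for q in G])
E
python3 m.py
```

```text
lens 266.4886942942326 236.3474397163687
stage [571.62271402 -74.87684608  45.        ] -0.11764258360493836 -0.12105224103406456
sh [626.1 -34.4  50. ] [49.2 46.6]
sh [625.  -83.2  50. ] [54.  -1.9]
sh [ 635.8 -130.5   50. ] [ 70.4 -47.5]
idx [547.4  -4.4  52. ] [-32.5  67.1]
tab [504.8 -66.9  95. ] [-67.3   0. ]
jaw-y [ 571.4 -133.4   59. ] [  6.7 -58.2]
jaw+y [583.6 -19.6  59. ] [ 5.3 56.3]
rail [685.4 -89.   55. ] [114.7  -0.4]
traycorner [720.9 123.8  32. ] [124.5 215. ]
traycorner [588.6 139.9  32. ] [ -8.7 215.2]
box [ 668.2 -299.8   36. ] [ 122.7 -211.8]
foot [ 473.78397234 -399.76265245   14.        ] [array([ 511.4, -388.5]), array([ 510.8, -416.7]), array([ 435.4, -411.4]), array([ 437.6, -382.5])]
grip [ 473.23894378 -402.49014925   75.        ] [array([ 497., -396.]), array([ 495.6, -412.9]), array([ 449.5, -409.8]), array([ 450.9, -391.3])]
```

Pixel positions in the crop: stage corners (161,17), (457,56), (418,390) and (118,351). The shards are at (238,132), (300,134) and (360,121), the index at (199,231), the tab at (282,282) and the small scraper at (690,330). Next is a helper that converts targets into row units.

```bash
cat > go.py <<'E'
# usage: go.py x y z phi (world) or  go.py s X Y z phi (stage X,Y)
import sys
from h import *
from scipy.spatial.transform import Rotation as Ro
c=np.array([571.6,-74.9]);th=-0.119
o=status.get_obs();a=sys.argv[1:]
st=a[0]=='s'; v=[float(q) for q in a[-4:]]
R=np.array([[np.cos(th),-np.sin(th)],[np.sin(th),np.cos(th)]])
if st: v[:2]=c+R@np.array(v[:2]); v[3]+=th
M=Ro.from_rotvec(o['orientation']); p=np.array(o['ee_pos'])
Mt=Ro.from_euler('z',v[3])*Ro.from_euler('x',np.pi)
print('target',np.round(v,2),'shift',M.inv().apply(np.array(v[:3])-p).round(1),'turn',(M.inv()*Mt).as_rotvec().round(3))
print('t',o['t'],'pos',p.round(1),'stage',((p[:2]-c)@R).round(1),'w',o['width'],'gf',o['grasp_force'],'F',np.round(o['ft_force'],1),'q',np.round(o['qpos'],2))
E
python3 go.py 473.5 -401 140 -0.08; python3 go.py s 61.5 -97 160 0;python3 go.py s -67.3 0 160 1.57
```

```text
target [ 4.735e+02 -4.010e+02  1.400e+02 -8.000e-02] shift [ 358.1 -117.7  101.2] turn [-0.001  0.     0.333]
t 0.1 pos [ 156.2 -604.7  241. ] stage [-349.6 -575.4] w 87.84758947478511 gf 0.0 F [0.2 0.2 0.5] q [-1.34  0.42  1.63 -0.    1.09 -0.02]
target [ 6.2115e+02 -1.7852e+02  1.6000e+02 -1.2000e-01] shift [ 556.7 -296.3   81.4] turn [-0.001  0.     0.372]
t 0.1 pos [ 156.2 -604.7  241. ] stage [-349.6 -575.4] w 87.84758947478511 gf 0.0 F [0.2 0.2 0.5] q [-1.34  0.42  1.63 -0.    1.09 -0.02]
target [504.78 -66.91 160.     1.45] shift [ 472.  -433.4   81.6] turn [-1.000e-03 -1.000e-03 -1.198e+00]
t 0.1 pos [ 156.2 -604.7  241. ] stage [-349.6 -575.4] w 87.84758947478511 gf 0.0 F [0.2 0.2 0.5] q [-1.34  0.42  1.63 -0.    1.09 -0.02]
```

```bash
python3 -m inch '[[[50,-16,5,0,0,0.05,68],[100,-33,10,0,0,0.1,68],[145,-48,20,0,0,0.15,68],[190,-62,30,0,0,0.2,68],[235,-77,40,0,0,0.25,68],[280,-92,55,0,0,0.3,68],[320,-105,70,0,0,0.333,68],[350,-115,90,0,0,0.333,68],[358,-118,101,0,0,0.333,68],[358,-118,101,0,0,0.333,68],[358,-118,101,0,0,0.333,68],[358,-118,101,0,0,0.333,68]]]'; python3 - <<'E'
from h import *
i=grab('top')
c=i['frame'][140:290,220:430,::-1]
cv2.imwrite('pics/crop2.png',cv2.convertScaleAbs(cv2.resize(c,(798,570),interpolation=cv2.INTER_CUBIC),alpha=1.5))
E
python3 go.py 473.5 -401 57 -0.08
```

```text
t: 1.3
ee_pos: [472.7, -402.6, 141.5]
orientation: [3.138, -0.128, 0.001]
ft_force: [0.0, -1.6, -0.1]
width: 59.7
grasp_force: 0.0
target [ 4.735e+02 -4.010e+02  5.700e+01 -8.000e-02] shift [ 0.6 -1.8 84.6] turn [ 0.001 -0.001 -0.002]
t 1.35 pos [ 472.7 -402.6  141.6] stage [ -59.3 -337.2] w 59.40818250461968 gf 0.0 F [-0.8 -0.  -0. ] q [-0.72  0.54  1.7  -0.    0.9   0.93]
```

View pics/crop2.png

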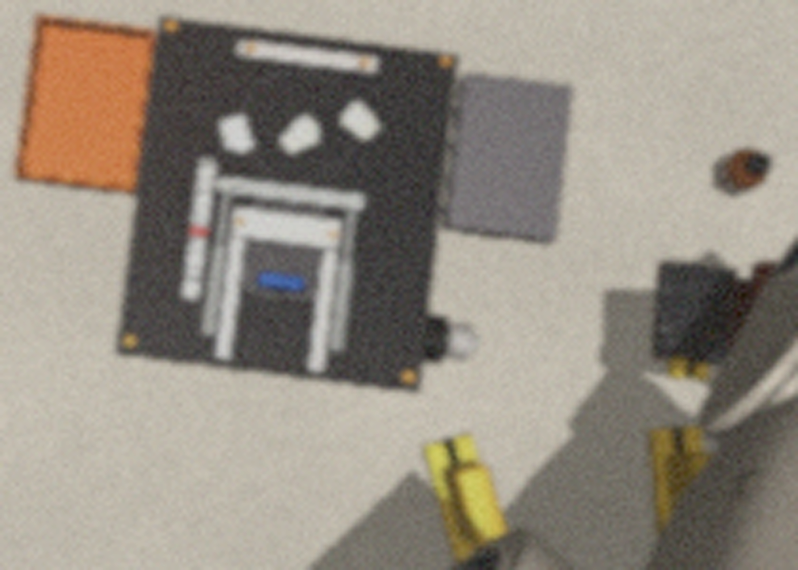

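The gripper hides the scraper at about (690,310) in the crop, and everything else is unchanged. Now I'll descend and grip.

```bash
python3 -m inch '[[[0.5,-2,30,0,0,0,68],[0.5,-2,60,0,0,0,68],[0.5,-2,80,0,0,0,68],[0.5,-2,84.5,0,0,0,68],[0.5,-2,84.5,0,0,0,68],[0.5,-2,84.5,0,0,0,0],[0.5,-2,84.5,0,0,0,0],[0.5,-2,84.5,0,0,0,0],[0.5,-2,84.5,0,0,0,0],[0.5,-2,84.5,0,0,0,0],[0.5,-2,84.5,0,0,0,0],[0.5,-2,84.5,0,0,0,0]]]';python3 go.py s 61.5 -97 160 0
```

```text
t: 2.55
ee_pos: [474.3, -399.6, 56.5]
orientation: [3.139, -0.126, 0.001]
ft_force: [-0.2, -0.3, 3.8]
width: 19.8
grasp_force: 30.0
target [ 6.2115e+02 -1.7852e+02  1.6000e+02 -1.2000e-01] shift [ 128.7 -232.1 -103.5] turn [ 0.    -0.     0.039]
t 2.55 pos [ 474.3 -399.6   56.5] stage [ -58.  -333.9] w 19.83338004520217 gf 30.000348687171936 F [-0.2 -0.3  3.8] q [-0.72  0.66  1.73 -0.    0.75  0.93]
```

```bash
python3 -m inch '[[[0,0,-25,0,0,0,0],[0,0,-60,0,0,0,0],[10,-10,-95,0,0,0,0],[25,-40,-104,0,0,0,0],[45,-75,-104,0,0,0.02,0],[65,-115,-104,0,0,0.039,0],[85,-150,-104,0,0,0.039,0],[105,-185,-104,0,0,0.039,0],[120,-215,-104,0,0,0.039,0],[127,-228,-104,0,0,0.039,0],[128.5,-232,-104,0,0,0.039,0],[128.5,-232,-104,0,0,0.039,0],[128.5,-232,-104,0,0,0.039,0]]]'; python3 - <<'E'
from h import *
i=grab('top')
a=i['frame'][140:240,240:375,::-1]
j=grab('scene')
b=j['frame'][170:320,130:340,::-1]
f=lambda a:cv2.convertScaleAbs(cv2.resize(a,(550,400),interpolation=cv2.INTER_CUBIC),alpha=1.5)
f2=lambda a:cv2.resize(cv2.convertScaleAbs(a,alpha=1.5),None,fx=2.9,fy=2.9,interpolation=cv2.INTER_CUBIC)
cv2.imwrite('pics/crop3.png',f2(b))
E
python3 go.py s 61.5 -97 102.5 0
```

```text
t: 3.85
ee_pos: [620.0, -179.5, 160.0]
orientation: [3.136, -0.189, -0.001]
ft_force: [-0.6, -0.4, -1.1]
width: 20.0
grasp_force: 30.0
target [ 6.2115e+02 -1.7852e+02  1.0250e+02 -1.2000e-01] shift [ 1.  -1.3 57.6] turn [ 0.     0.    -0.002]
t 3.95 pos [ 620.  -179.7  160.1] stage [ 60.5 -98.3] w 20.149233010665277 gf 29.999601244926453 F [ 0.2  0.3 -2.2] q [-0.3   0.55  1.64 -0.    0.96  1.39]
```

View pics/crop3.png

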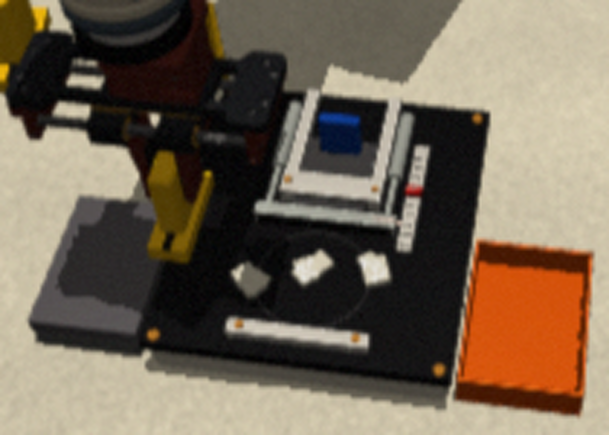

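The scraper is held upright over the channel's -y end, with its foot's far end at about (172,255) in the crop. The shards at (250,280), (312,267) and (375,267) are ahead of it.

```bash
python3 - <<'E'
from h import *
j=load('scene')
c=np.array([571.6,-74.9]);th=-0.119
R=np.array([[np.cos(th),-np.sin(th)],[np.sin(th),np.cos(th)]])
for u,v,z in((150,250,103.5),(192,260,103.5),(150,240,117),(190,248,117),(215,175,117)):
  p=back(j,130+u/2.9,170+v/2.9,z);print(p.round(1),((p[:2]-c)@R).round(1))
E
python3 -m inch '[[[1,-1,20,0,0,0,0],[1,-1,40,0,0,0,0],[1,-1,52,0,0,0,0],[1,-1,55,0,0,0,0],[1,-1,57,0,0,0,0],[1,-1,57.5,0,0,0,0],[1,-1,57.5,0,0,0,0]]]';python3 go.py s 61.5 115 102.5 0
```

```text
[ 648.3 -198.5  103.5] [  90.9 -113.6]
[ 656.8 -165.8  103.5] [ 95.4 -80.1]
[ 648.9 -196.1  117. ] [  91.1 -111.2]
[ 655.5 -165.5  117. ] [ 94.1 -79.9]
[ 586.7 -156.3  117. ] [ 24.6 -79. ]
t: 4.65
ee_pos: [622.3, -177.8, 103.4]
orientation: [3.136, -0.187, 0.002]
ft_force: [-0.4, 0.2, -0.8]
width: 19.7
grasp_force: 30.0
target [ 6.4632e+02  3.1990e+01  1.0250e+02 -1.2000e-01] shift [  -1.2 -211.1    0.9] turn [ 0.    -0.001 -0.   ]
t 4.65 pos [ 622.3 -177.8  103.4] stage [ 62.6 -96.1] w 19.667535287639463 gf 29.99969333410263 F [-0.4  0.2 -0.8] q [-0.3   0.63  1.66  0.    0.86  1.39]
```

```bash
python3 -m inch '[[[-1,-5,0.7,0,0,0,0],[-1,-11,0.7,0,0,0,0],[-1,-18,0.7,0,0,0,0],[-1,-25,0.7,0,0,0,0],[-1,-32,0.7,0,0,0,0],[-1,-39,0.7,0,0,0,0],[-1,-46,0.7,0,0,0,0],[-1,-53,0.7,0,0,0,0],[-1,-60,0.7,0,0,0,0],[-1,-67,0.7,0,0,0,0],[-1,-74,0.7,0,0,0,0],[-1,-81,0.7,0,0,0,0],[-1,-88,0.7,0,0,0,0],[-1,-95,0.7,0,0,0,0],[-1,-102,0.7,0,0,0,0],[-1,-109,0.7,0,0,0,0],[-1,-116,0.7,0,0,0,0],[-1,-123,0.7,0,0,0,0],[-1,-130,0.7,0,0,0,0],[-1,-134,0.7,0,0,0,0]]]'; python3 - <<'E'
from h import *
j=grab('scene')
b=j['frame'][170:320,130:340,::-1]
cv2.imwrite('pics/crop4.png',cv2.resize(cv2.convertScaleAbs(b,alpha=1.5),None,fx=2.9,fy=2.9,interpolation=cv2.INTER_CUBIC))
E
python3 go.py s 61.5 117 102.5 0
```

```text
t: 6.65
ee_pos: [636.9, -43.6, 102.0]
orientation: [-3.136, 0.187, -0.0]
ft_force: [0.6, -0.2, -2.3]
width: 19.8
grasp_force: 30.0
target [ 6.4656e+02  3.3970e+01  1.0250e+02 -1.2000e-01] shift [  0.4 -77.9  -0.5] turn [-0.  0.  0.]
t 6.7 pos [637.  -43.3 102. ] stage [61.1 39.1] w 19.887477733726694 gf 29.999695122241974 F [ 0.5  0.1 -1.9] q [-0.09  0.62  1.68  0.    0.85  1.6 ]
```

View pics/crop4.png

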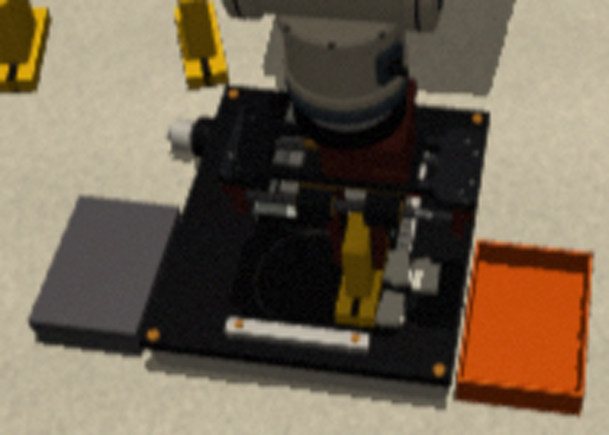

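```bash
python3 - <<'E'
from h import *
c=np.array([571.6,-74.9]);th=-0.119
R=np.array([[np.cos(th),-np.sin(th)],[np.sin(th),np.cos(th)]])
j=load('scene')
for u,v,z in((380,323,45),(402,323,45),(390,305,51),(425,275,51),(398,262,51),(385,280,51),(388,240,51),(408,240,51)):
  p=back(j,130+u/2.9,170+v/2.9,z);print('sc',u,v,((p[:2]-c)@R).round(1))
j=load('top')
for u,v in((200,160),(217,160),(182,298)):
  p=back(j,220+u/3.8,140+v/3.8,50);print('rule',((p[:2]-c)@R).round(1))
E
```

```text
sc 380 323 [94.2 59.2]
sc 402 323 [91.9 75.9]
sc 390 305 [81. 65.]
sc 425 275 [49.9 87.9]
sc 398 262 [40.6 65. ]
sc 385 280 [58.8 57.5]
sc 388 240 [20.5 53.7]
sc 408 240 [18.3 69.7]
rule [22.5 72.2]
rule [24.2 59. ]
rule [-86.9  72.4]
```

```bash
python3 -m inch '[[[2,-3,0,0,0,0,0],[4,-8,0,0,0,0,0],[4,-14,0,0,0,0,0],[4,-20,0,0,0,0,0],[4,-26,0,0,0,0,0],[4,-32,0,0,0,0,0],[4,-38,0,0,0,0,0],[4,-44,0,0,0,0,0],[4,-50,0,0,0,0,0],[4,-56,0,0,0,0,0],[4,-62,0,0,0,0,0],[4,-68,0,0,0,0,0],[4,-74,0,0,0,0,0],[4,-79,0,0,0,0,0],[4,-81,0,0,0,0,0],[4,-81,0,0,0,0,0]]]'; python3 - <<'E'
from h import *
j=grab('scene')
b=j['frame'][170:320,130:340,::-1]
cv2.imwrite('pics/crop5.png',cv2.resize(cv2.convertScaleAbs(b,alpha=1.5),None,fx=2.9,fy=2.9,interpolation=cv2.INTER_CUBIC))
E
python3 go.py s 65 117 102.5 0
```

```text
t: 8.3
ee_pos: [650.5, 35.9, 102.0]
orientation: [-3.136, 0.186, -0.0]
ft_force: [-0.3, 0.9, -0.8]
width: 19.7
grasp_force: 30.0
target [ 6.5003e+02  3.3560e+01  1.0250e+02 -1.2000e-01] shift [-0.1  2.1 -0.5] turn [ 0.  0. -0.]
t 8.35 pos [650.4  35.6 102. ] stage [ 65.1 119.1] w 19.599774681225103 gf 29.999558329582214 F [-0.1  0.2 -0.2] q [ 0.04  0.63  1.65 -0.    0.86  1.73]
```

View pics/crop5.png

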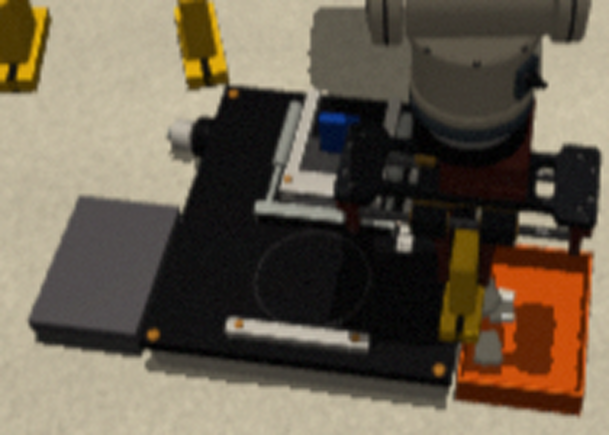

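```bash
python3 -m inch '[[[0,0,-15,0,0,0,0],[0,0,-35,0,0,0,0],[0,0,-58,0,0,0,0],[-5,20,-62,0,0,0,0],[-15,50,-62,0,0,0,0],[-25,85,-62,0,0,0,0],[-40,125,-62,0,0,0,0],[-55,165,-62,0,0,0,0],[-65,200,-62,0,0,0,0],[-75,235,-62,0,0,0,0],[-85,270,-62,0,0,0,0],[-95,305,-62,0,0,0,0],[-100,325,-62,0,0,0,0],[-100,325,-62,0,0,0,0]]]'; python3 - <<'E'
from h import *
j=grab('scene')
b=j['frame'][190:320,180:340,::-1]
i=grab('top');a=i['frame'][140:240,220:345,::-1]
f=lambda a,s:cv2.resize(cv2.convertScaleAbs(a,alpha=1.5),None,fx=s,fy=s,interpolation=cv2.INTER_CUBIC)
A=f(a,3.2);B=f(b,2.5);o=np.zeros((330,800,3),np.uint8);o[:A.shape[0],:A.shape[1]]=A;o[:B.shape[0],400:400+B.shape[1]]=B
cv2.imwrite('pics/crop6.png',o)
E
python3 go.py 474.3 -399.6 57 -0.08
```

```text
t: 9.75
ee_pos: [510.6, -278.2, 164.2]
orientation: [3.135, -0.193, -0.0]
ft_force: [0.2, -0.0, -1.6]
width: 19.9
grasp_force: 30.0
target [ 4.743e+02 -3.996e+02  5.700e+01 -8.000e-02] shift [-22.1 127.4 107.1] turn [-0.     0.    -0.041]
t 9.85 pos [ 511.7 -275.8  164.1] stage [ -35.7 -206.6] w 20.078990621021948 gf 29.99955117702484 F [ 0.6 -1.  -1.5] q [-0.51  0.46  1.78  0.    0.9   1.18]
```

View pics/crop6.png

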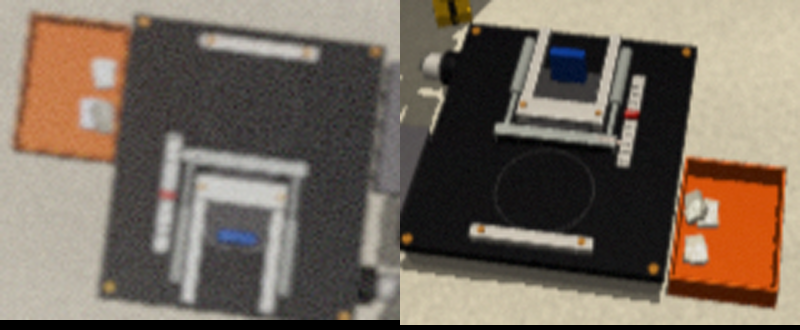

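All three shards are in the tray, at about (103,72) and (97,115) in the left view, where two overlap. The stage is clear. Now I'll put the scraper back.

```bash
python3 -m inch '[[[-6,35,0,0,0,0,0],[-12,70,5,0,0,-0.02,0],[-18,105,20,0,0,-0.041,0],[-21,122,45,0,0,-0.041,0],[-22,127,70,0,0,-0.041,0],[-22,127.5,90,0,0,-0.041,0],[-22,127.5,101,0,0,-0.041,0],[-22,127.5,104,0,0,-0.041,0],[-22,127.5,106,0,0,-0.041,0],[-22,127.5,106.5,0,0,-0.041,0],[-22,127.5,106.5,0,0,-0.041,0]]]'; python3 go.py 474.3 -399.6 56.5 -0.08
```

```text
t: 10.95
ee_pos: [476.1, -399.4, 58.4]
orientation: [3.138, -0.122, 0.002]
ft_force: [1.0, -1.0, -1.9]
width: 20.1
grasp_force: 30.0
target [ 4.743e+02 -3.996e+02  5.650e+01 -8.000e-02] shift [-1.8  0.4  1.9] turn [ 0.001 -0.001  0.002]
t 10.95 pos [ 476.1 -399.4   58.4] stage [ -56.3 -333.5] w 20.146219806791837 gf 29.999612867832184 F [ 1.  -1.  -1.9] q [-0.72  0.66  1.73  0.    0.75  0.93]
```

Not yet down (force −1.9 N). I'll lower it about 2 mm more, then release and rise.

```bash
python3 -m inch '[[[0,0,0.7,0,0,0,0],[0,0,1.3,0,0,0,0],[0,0,1.8,0,0,0,0],[0,0,1.8,0,0,0,0],[0,0,1.8,0,0,0,0]]]'; python3 go.py s -67.3 0 120 1.57;python3 go.py s -67.3 0 120 -1.57
```

```text
t: 11.45
ee_pos: [475.7, -399.4, 56.5]
orientation: [3.139, -0.123, 0.001]
ft_force: [-1.2, 1.6, 5.7]
width: 19.7
grasp_force: 30.0
target [504.78 -66.91 120.     1.45] shift [   3.  -333.7  -63.6] turn [ 1.000e-03 -0.000e+00 -1.529e+00]
t 11.45 pos [ 475.7 -399.4   56.5] stage [ -56.7 -333.6] w 19.725237965215598 gf 30.000853836536407 F [-1.2  1.6  5.7] q [-0.72  0.67  1.73  0.    0.75  0.93]
target [504.78 -66.91 120.    -1.69] shift [   3.  -333.7  -63.6] turn [-0.000e+00 -1.000e-03  1.611e+00]
t 11.45 pos [ 475.7 -399.4   56.5] stage [ -56.7 -333.6] w 19.725237965215598 gf 30.000853836536407 F [-1.2  1.6  5.7] q [-0.72  0.67  1.73  0.    0.75  0.93]
```

```bash
python3 -m inch '[[[0,0,0,0,0,0,60],[0,0,0,0,0,0,60],[0,0,0,0,0,0,60],[0,0,0,0,0,0,60],[0,0,0,0,0,0,60],[0,0,-15,0,0,0,60],[0,0,-45,0,0,0,60],[0,0,-85,0,0,0,60],[0,-15,-100,0,0,-0.1,60],[0,-50,-100,0,0,-0.24,60],[1,-90,-100,0,0,-0.38,60],[1,-130,-100,0,0,-0.52,60],[2,-170,-100,0,0,-0.66,60],[2,-210,-100,0,0,-0.8,50],[2,-245,-100,0,0,-0.94,40],[3,-275,-100,0,0,-1.08,34],[3,-300,-100,0,0,-1.22,34],[3,-320,-100,0,0,-1.36,34],[3,-334,-100,0,0,-1.5,34],[3,-334,-100,0,0,-1.529,34]]]'
python3 - <<'E'
from h import *
i=grab('scene');b=i['frame'][170:320,100:310,::-1]
cv2.imwrite('pics/crop7.png',cv2.resize(cv2.convertScaleAbs(b,alpha=1.5),None,fx=3.6,fy=3.6,interpolation=cv2.INTER_CUBIC))
E
python3 go.py s -67.3 0 86 1.57
```

```text
t: 13.45
ee_pos: [504.9, -65.2, 156.7]
orientation: [2.345, 2.089, 0.001]
ft_force: [0.6, 0.7, 1.2]
width: 29.9
grasp_force: 0.0
target [504.78 -66.91  86.     1.45] shift [-0.9 -0.1 70.5] turn [0.001 0.    0.002]
t 13.5 pos [504.9 -66.  156.5] stage [-67.3   0.9] w 29.53280055864715 gf 0.0 F [-1.7 -0.8 -0.1] q [-0.15  0.38  1.95 -0.    0.82 -0.04]
```

View pics/crop7.png

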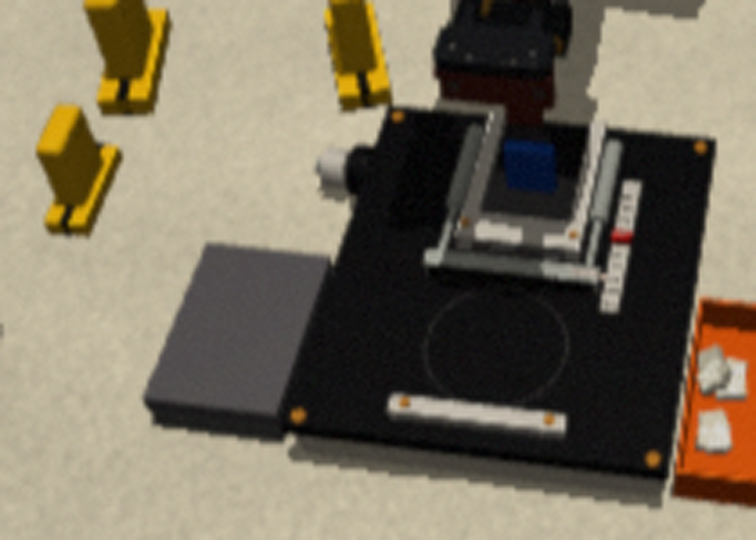

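The scraper is upright on the bench at (80,170). The tab at (530,165) is free, the pointer is at (602,275) and the index line at (622,237).

```bash
python3 - <<'E'
from h import *
c=np.array([571.6,-74.9]);th=-0.119
R=np.array([[np.cos(th),-np.sin(th)],[np.sin(th),np.cos(th)]])
j=load('scene')
for n,u,v,z in(('tab',530,141,95),('ptr',602,275,56),('idx',623,236,57),('jawL',426,258,59),('jawtop',515,264,59),('railface',478,398,55)):
  p=back(j,100+u/3.6,170+v/3.6,z);print(n,((p[:2]-c)@R).round(1))
E
python3 -m inch '[[[-1,0,25,0,0,0,34],[-1,0,50,0,0,0,34],[-1,0,64,0,0,0,34],[-1,0,70,0,0,0,34],[-1,0,70,0,0,0,34],[-1,0,70,0,0,0,0],[-1,0,70,0,0,0,0],[-1,0,70,0,0,0,0],[-1,0,70,0,0,0,0],[-1,0,70,0,0,0,0],[-1,0,70,0,0,0,0]]]';python3 go.py s -100 0 86.5 1.57
```

```text
tab [-69.9   0. ]
ptr [ 4.9 59.5]
idx [-28.   68.5]
jawL [  9.1 -56.5]
jawtop [6.  2.2]
railface [106.8  -1.5]
t: 14.6
ee_pos: [505.8, -67.7, 86.5]
orientation: [2.349, 2.083, 0.003]
ft_force: [4.3, -1.8, 5.0]
width: 9.6
grasp_force: 30.0
target [472.31 -63.03  86.5    1.45] shift [  0.6 -33.9  -0.1] turn [ 0.003  0.    -0.   ]
t 14.6 pos [505.8 -67.7  86.5] stage [-66.1  -0.6] w 9.564428857261065 gf 30.00510960817337 F [ 4.3 -1.8  5. ] q [-0.16  0.5   1.97 -0.    0.66 -0.04]
```

```bash
python3 -m inch '[[[0,-4,0,0,0,0,0],[0,-8,0,0,0,0,0],[0,-12,0,0,0,0,0],[0,-16,0,0,0,0,0],[0,-20,0,0,0,0,0],[0,-24,0,0,0,0,0],[0,-28,0,0,0,0,0],[0,-31,0,0,0,0,0],[0,-33,0,0,0,0,0],[0,-33,0,0,0,0,0],[0,-33,0,0,0,0,0]]]'
python3 - <<'E'
from h import *
f=lambda a,s:cv2.resize(cv2.convertScaleAbs(a,alpha=1.6),None,fx=s,fy=s,interpolation=cv2.INTER_CUBIC)
av=lambda n:np.mean([grab(n)['frame'].astype(float) for _ in range(6)],0).astype(np.uint8)
a=av('scene')[205:260,245:295,::-1];b=av('top')[175:230,255:305,::-1]
cv2.imwrite('pics/crop8.png',np.hstack([f(a,8),f(b,8)]))
E
python3 go.py s -100 0 86.5 1.57
```

```text
t: 15.7
ee_pos: [473.8, -63.8, 86.5]
orientation: [2.348, 2.082, 0.005]
ft_force: [8.3, -1.8, 1.7]
width: 10.1
grasp_force: 30.0
target [472.31 -63.03  86.5    1.45] shift [ 0.6 -1.7 -0. ] turn [ 0.005  0.    -0.   ]
t 16.3 pos [473.9 -63.8  86.5] stage [-98.3  -0.6] w 9.625470992020823 gf 30.010803937911987 F [ 7.5 -0.7  3.4] q [-0.16  0.47  2.04  0.    0.62 -0.04]
```

View pics/crop8.png

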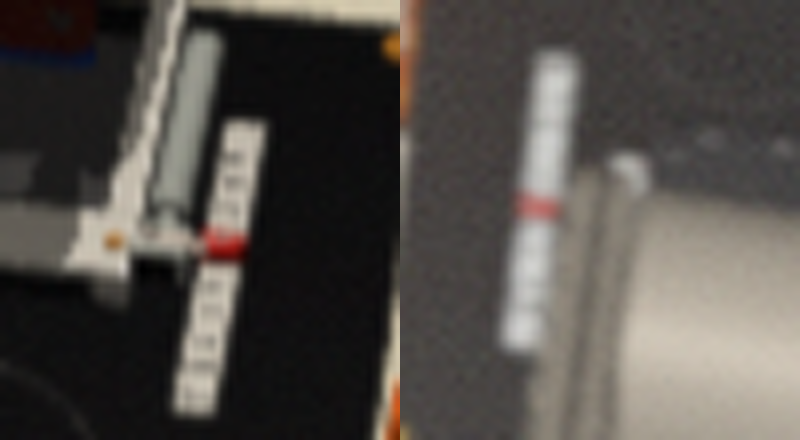

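The scene view (left) shows the pointer tip at about (203,243) and the red index at about (226,246), nearly level. I'll measure the remainder numerically by comparing the pictures with projected models.

```bash
python3 - <<'E'
from h import *
c=np.array([571.6,-74.9]);th=-0.119
R=np.array([[np.cos(th),-np.sin(th)],[np.sin(th),np.cos(th)]])
W=lambda X,Y,z:np.r_[c+R@np.array([X,Y]),z]
fs=[grab('scene') for _ in range(10)];j=fs[0];A=np.mean([q['frame'].astype(float) for q in fs],0)
np.save('pics/avg.npy',A)
print('gray');print(A[227:243,264:279].mean(2).round().astype(int))
print('redness');red=A[:,:,0]-A[:,:,1:].mean(2);print(red[227:243,264:279].round().astype(int))
t=[grab('top') for _ in range(6)];T=np.mean([q['frame'].astype(float) for q in t],0)
def cen(A,v0,v1,u0,u1,th):
    r=A[:,:,0]-A[:,:,1:].mean(2);r=np.clip(r[v0:v1,u0:u1]-th,0,None);v,u=np.mgrid[v0:v1,u0:u1];return (u*r).sum()/r.sum(),(v*r).sum()/r.sum()
cs=cen(A,228,244,266,280,25);ct=cen(T,195,207,267,279,15);print(cs,ct)
for X in(-36,-34,-32,-30,-28,-26):
  print(X,'scene top56',proj(j,W(X,67,56)).round(2),'ptr',proj(j,W(X,60.5,56)).round(2),'front',proj(j,W(X+4,67,52.5)).round(2),'top cam',proj(t[0],W(X,67,56)).round(2))
E
```

```text
gray
[[ 58  87  93  86  71  35  13  32  95  87  90 101  98  31   9]
 [ 73  89  92  84  67  27  14  42 106  95  97 104  87  27   8]
 [ 77  83  88  81  62  22  18  56 109 111 113 112  75  22   9]
 [ 57  63  66  62  54  19  23  72  99 100 103 110  57  16  11]
 [ 42  72  70  44  37  15  26  83 103 102  95 108  46  13   9]
 [ 65  88  85  48  29  13  31  96 111 112 106 108  39  12   9]
 [ 91  98  97  78  58  23  36  88  94 102 100  93  29  10  10]
 [ 95 105 106 100  88  50  57  77  77  81  77  68  22  10  10]
 [ 94 101 102 100  93  82  75  65  63  60  51  38  14  10   9]
 [ 66  71  77  83  67  65  56  38  34  34  30  17  10  10  10]
 [ 23  30  39  53  37  30  50  39  34  35  30  14  10   9   9]
 [  5   6  13  32  27  32  89  90  88  87  70  23  10  10  10]
 [  6   4   8  30  24  45 107 112 114 113  86  26  10  10  10]
 [  9   6  11  22  24  68  97  93 104 113  76  23   9  10  10]
 [  9  10  10  11  27  83 102 100 108 112  58  17  10  10  11]
 [ 11  10  10  10  32  99 113 114 116 112  46  13  10  10  11]]
redness
[[ 3  3  3  3  2  1  0  2  8  7  7  8  8  3  0]
 [ 3  3  3  3  2  0  0  3  8  
[... 708 characters left out ...]
2875695732837), np.float64(235.09354555219215)) (np.float64(271.75085536547437), np.float64(200.44354587869367))
-36 scene top56 [272.92 233.16] ptr [270.25 232.88] front [272.7  235.36] top cam [271.91 201.48]
-34 scene top56 [272.8  233.81] ptr [270.13 233.52] front [272.58 236.01] top cam [271.99 200.81]
-32 scene top56 [272.68 234.46] ptr [270.   234.17] front [272.45 236.66] top cam [272.08 200.15]
-30 scene top56 [272.56 235.11] ptr [269.88 234.82] front [272.33 237.32] top cam [272.16 199.48]
-28 scene top56 [272.44 235.76] ptr [269.75 235.47] front [272.21 237.97] top cam [272.25 198.81]
-26 scene top56 [272.31 236.42] ptr [269.63 236.13] front [272.09 238.63] top cam [272.33 198.14]
```

```bash
python3 - <<'E'
from h import *
c=np.array([571.6,-74.9]);th=-0.119
R=np.array([[np.cos(th),-np.sin(th)],[np.sin(th),np.cos(th)]])
W=lambda X,Y,z:np.r_[c+R@np.array([X,Y]),z]
i=load('top');j=load('scene')
for q in(i,j):
  r=cv2.Rodrigues(np.array(q['rvec']))[0];print('cam',(-r.T@np.array(q['tvec'])).round())
o=np.mean([cv2.resize(cv2.imread('pics/crop%d.png'%k),(210,150),interpolation=cv2.INTER_AREA).astype(float) for k in(1,2)],0)
T=np.zeros((420,560,3));T[140:290,220:430]=o;T=T.astype(np.float32)
# sample along stage X at fixed Y
def prof(T,cam,Y,z,Xs,ch): 
  P=np.array([np.mean([proj(cam,W(X,y,z)) for y in Y],0) for X in Xs])
  g=np.zeros(len(Xs))
  for y in Y:
    p=np.array([proj(cam,W(X,y,z)) for X in Xs],np.float32)
    g+=cv2.remap(ch.astype(np.float32),p[:,0].reshape(-1,1),p[:,1].reshape(-1,1),cv2.INTER_LINEAR).ravel()
  return g/len(Y)
Xs=np.arange(-10,24,2.)
print('top jaw z59',Xs,prof(T,i,[-45,-30,-15,0,15,30,45],59,Xs,T.mean(2)).round())
print('top jaw ends',prof(T,i,[50,54],59,Xs,T.mean(2)).round())
print('ptr area',prof(T,i,[59.5,60.5,61.5],56,Xs,T.mean(2)).round())
Xr=np.arange(-48,-16,2.);red=T[:,:,2]-T[:,:,:2].mean(2)
print('top red',Xr,prof(T,i,[63,65,67,69,71],56,Xr,red).round())
Xl=np.arange(98,132,2.)
print('rail z55',Xl,prof(T,i,[-40,-20,0,20,40],55,Xl,T.mean(2)).round())
Xe=np.arange(120,150,2.)
print('far edge z45',Xe,prof(T,i,[-80,80,90,-90],45,Xe,T.mean(2)).round())
# scene: rest (crop7) and now
B=cv2.resize(cv2.imread('pics/crop7.png'),(210,150),interpolation=cv2.INTER_AREA).astype(np.float32)
S=np.zeros((420,560,3),np.float32);S[170:320,100:310]=B
A=np.load('pics/avg.npy')
Xp=np.arange(-10,22,2.)
for Y in(59.5,60.5,61.5,62.5):
  print('rest',Y,prof(S,j,[Y],56,Xp,S.mean(2)/1.5).round(),'now',prof(A,j,[Y],56,Xp-36,A.mean(2)).round())
E
```

```text
cam [ 404.   14. 1450.]
cam [1180.   22.  859.]
top jaw z59 [-10.  -8.  -6.  -4.  -2.   0.   2.   4.   6.   8.  10.  12.  14.  16.
  18.  20.  22.] [128. 105.  92.  95. 112. 136. 158. 171. 175. 168. 153. 125.  95.  71.
  62.  60.  60.]
top jaw ends [109. 109. 109. 112. 120. 134. 152. 166. 174. 164. 146. 117.  89.  70.
  62.  59.  59.]
ptr area [135. 135. 133. 127. 128. 133. 143. 153. 159. 156. 150. 143. 140. 135.
 128. 119. 105.]
top red [-48. -46. -44. -42. -40. -38. -36. -34. -32. -30. -28. -26. -24. -22.
 -20. -18.] [ 1.  1.  1.  3. 10. 25. 45. 61. 60. 44. 25. 11.  3.  0.  1.  2.]
rail z55 [ 98. 100. 102. 104. 106. 108. 110. 112. 114. 116. 118. 120. 122. 124.
 126. 128. 130.] [ 62.  61.  61.  65.  83. 112. 144. 168. 181. 184. 177. 160. 129.  98.
  74.  73.  92.]
far edge z45 [120. 122. 124. 126. 128. 130. 132. 134. 136. 138. 140. 142. 144. 146.
 148.] [ 60.  59.  60.  61.  63.  72.  93. 120. 147. 165. 173. 176. 176. 176.
 176.]
rest 59.5 [42. 40. 40. 42. 44. 51. 68. 90. 85. 69. 48. 41. 40. 42. 45. 44.] now [42. 41. 38. 34. 32. 33. 43. 57. 73. 72. 60. 40. 31. 32. 37. 42.]
rest 60.5 [66. 65. 63. 60. 57. 62. 78. 96. 92. 80. 65. 56. 52. 56. 63. 68.] now [61. 62. 61. 60. 56. 49. 52. 60. 72. 68. 57. 44. 44. 48. 49. 54.]
rest 61.5 [ 88.  91.  89.  85.  82.  81.  90. 101. 100.  95.  87.  79.  73.  73.
  80.  89.] now [77. 80. 83. 85. 80. 70. 66. 66. 71. 63. 55. 50. 60. 72. 75. 75.]
rest 62.5 [ 96. 101. 103. 106. 104. 101. 103. 107. 103. 101. 101. 103.  94.  90.
  93. 100.] now [ 91.  90.  92.  97.  96.  88.  79.  72.  68.  56.  48.  47.  70.  93.
 101.  94.]
```

```bash
python3 -m inch '[[[0,-2,0,0,0,0,0],[0,-4,0,0,0,0,0],[0,-5.5,0,0,0,0,0],[0,-5.5,0,0,0,0,0],[0,-5.5,0,0,0,0,0],[0,-5.5,0,0,0,0,0]]]'
python3 - <<'E'
from h import *
fs=[grab('scene') for _ in range(10)];A=np.mean([q['frame'].astype(float) for q in fs],0)
np.save('pics/avg2.npy',A)
print(A[227:241,264:279].mean(2).round().astype(int))
red=A[:,:,0]-A[:,:,1:].mean(2);print(red[230:240,266:278].round().astype(int))
E
python3 go.py s -100 0 86.5 1.57
```

```text
t: 17.7
ee_pos: [468.7, -63.2, 86.5]
orientation: [2.348, 2.082, 0.005]
ft_force: [8.8, -1.7, 0.6]
width: 9.9
grasp_force: 30.0
[[ 58  87  93  86  71  36  13  32  95  87  90 102  98  32  10]
 [ 73  89  93  84  67  27  13  42 106  96  97 104  87  27  10]
 [ 77  84  87  81  62  23  17  56 109 111 113 112  74  23   9]
 [ 65  63  65  66  59  21  23  72  98 100 103 110  57  17  10]
 [ 81  78  78  87  84  30  26  82 102 103  94 108  46  13   9]
 [102 101 102 105 100  44  38  96 111 112 106 108  39  12   9]
 [102 102 102  97  89  89  73  90  94 102  99  94  30  10  10]
 [ 78  82  94  93  79  81  69  62  74  82  77  68  22  10   9]
 [ 40  45  59  67  58  40  48  47  60  60  51  38  15   9  10]
 [  9  11  16  29  34  21  33  31  33  33  30  17  10  11  10]
 [  4   7   6  20  27  21  47  39  34  35  30  14  10  10   9]
 [  8  10   7  16  19  36  90  89  88  87  70  22  10  10   9]
 [  9  10   8  10  15  48 107 111 113 113  86  27  10  10  10]
 [  9  11  10  10  22  67  97  93 105 113  76  23  10  10  10]]
[[ 2  2  2  1  2  5  8  8  8  9  4  1]
 [ 4  4  3  2  2  7  8  8  7  8  3  0]
 [11 11 10  6  5 11 11 11  9  9  3  0]
 [ 9 10 11 15 16 31 29 24 18 11  3  0]
 [ 4  4  6 15 24 44 41 42 49 34  9  0]
 [ 2  2  3 18 63 71 66 71 73 44 10  1]
 [ 1  2  2 20 64 67 67 70 60 30  4  0]
 [ 0  1  1 10 25 25 29 31 30 16  3  0]
 [ 0  1  1  5 13 12 12 12 12  6  1  1]
 [ 0  0  1  4  9  9 10 10  8  2  0  0]]
target [472.31 -63.03  86.5    1.45] shift [ 0.6  3.6 -0. ] turn [ 0.005  0.    -0.   ]
t 18.2 pos [468.7 -63.2  86.5] stage [-103.6   -0.6] w 10.04707804707681 gf 30.012270212173462 F [ 8.1 -1.4  1.4] q [-0.16  0.46  2.06  0.    0.62 -0.04]
```

```bash
python3 -c "
from h import *
print(ctrl.close_job())"
```

```text
the job is handed in; nothing more can be done
None
```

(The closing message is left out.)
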